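# Put away the wax slab and the tin on the two-tier rack by height

### The job

Put the two things away on the stepped plywood rack by height. Stand the tin upright on the rack's step, let go of it, and push it back under the hood of the upper tier until it no longer sticks out; slide the flat wax slab along the bench, without lifting it, square into the low tier under the step until it no longer sticks out. Keep the tin upright and leave the big bottle and the roll of tape where they are.

Things in the scene. Friction and masses are not known exactly. Their poses are not given: they have to be found in the camera images.
- low_mouth (a point): Stepped plywood rack, fixed: middle of the low tier's front edge, at bench level. x runs level into the rack, away from the robot; y to its left, z up. The tier is 192 mm wide between side panels, 40 mm clear high, 88 mm deep to its back wall; its floor is the bench. Its roof is a 12 mm board, whose top (the step) is at 52 mm. Rack outside: 216 mm wide, 178 deep, 148 high.
- upper_mouth (a point): Upper tier of the rack: middle of its floor's front edge, level with the step's top (52 mm above the bench), 100 mm behind low_mouth; same axes. In front of it is the open step, 100 mm deep, 216 mm wide. Behind it is the space under the hood: 192 mm wide, 84 mm clear high, 66 mm deep to its back wall; the hood is 12 mm thick.
- slab_centre (a point): Ivory-coloured flat wax slab lying on the bench, 84 mm along its x, 110 mm along its y, 25 mm high, about 0.28 kg, rounded hand-cut edges. The point is its centre, half-way up.
- tin_centre (a point): Closed round grey-blue tin standing on the bench, 57 mm in diameter, 72 mm high, about 0.18 kg. The point is its centre, half-way up; z is its upright axis.
- bottle: Milky round bottle, 87 mm in diameter, 200 mm high, too tall for the rack; bystander, origin at the centre of its underside.
- tape: Roll of masking tape lying flat, 105 mm in diameter, 25 mm high; bystander, origin at the centre of its underside.
Not all that is in view belongs to the job. Leave any orange or yellow look-alike of the part that bears slab_centre alone.

How it is judged:
On the way:
1. the tin stands upright and released on the step in front of the hood (x of tin_centre in the frame of upper_mouth between -0.105 and 0 m and z of tin_centre in the frame of upper_mouth between 0.03 and 0.042 m and angle between tin_centre's own z axis and vertical below 0.1 rad and contact force between tin and the arm below 0.05 N and contact force between tin and the fingers below 0.05 N), for 0.2 s.
At the end, for the whole second after the job is handed in: Both at rest: the tin upright (within 0.1 rad) on the upper tier's floor, at most 6 mm of it in front of the hood's edge; the slab flat on the bench in the low tier, square to the rack within 0.1 rad, its front side at most 6 mm (at the middle) in front of the step's edge (x of tin_centre in the frame of upper_mouth between 0.0225 and 0.045 m and y of tin_centre in the frame of upper_mouth between -0.075 and 0.075 m and z of tin_centre in the frame of upper_mouth between 0.03 and 0.042 m and angle between tin_centre's own z axis and vertical below 0.1 rad and x of slab_centre in the frame of low_mouth between 0.0355 and 0.055 m and y of slab_centre in the frame of low_mouth between -0.06 and 0.06 m and z of slab_centre in the frame of low_mouth below 0.02 m and angle between the x axis of slab_centre and the x axis of low_mouth, either way round below 0.1 rad and linear speed of each of tin, slab below 0.01 m/s); the robot touches nothing.
It fails at once if the slab is lifted off the bench or tipped up (its centre above 35 mm) (height (world z) of slab_centre above 0.035 m).
It fails at once if the tin tips by more than 0.6 rad (angle between tin_centre's own z axis and vertical above 0.6 rad).
It fails at once if the bottle is moved by more than 30 mm (distance of bottle from where it was at the start of the episode above 0.03 m).
It fails at once if the roll of tape is moved by more than 30 mm (distance of tape from where it was at the start of the episode above 0.03 m).
It also fails if it takes over 72 s, if anything falls off the work surface, if the arm or the gripper's body presses on something with over 40 N, if the wrist force passes 120 N, or if a joint passes its speed limit or range.

### The arm

A 6-joint arm with a two-finger parallel gripper is mounted at the origin on a cart in front of the work surface, level with it; the furniture and walls round the work are solid. World frame = base frame: x ahead of the robot, y to its left, z up, the work surface at z = 0. Lengths are in m, angles in rad, forces in N, time in s.
With the tool pointing down it reaches from about 0.3 to 0.825 m from the base axis. Payload 5.4 kg.
Tool frame: the origin (TCP) lies at the very end of the fingers, on their centre line; the grasp point (between the pads) lies 19 mm behind it; z points along the fingers, x is the direction in which the jaws open and shut, and the axes are right-handed (so a half turn about z gives the same grasp; the last joint's range is limited). The gripper opens to 92 mm and grips with 3 to 60 N. Pads are 20 mm wide; open, the fingers measure 128 mm over their backs; the gripper's body (75 mm by 189 mm) begins 69 mm behind the grasp point.
Start: joints at [0.999, 0.158, 1.597, -0, 1.386, -0.21], TCP at [0.204, 0.538, 0.215] pointing down, gripper open.
Joint ranges: [-2.91, 2.91], [-0.94, 2.29], [0.18, 2.7], [-1.29, 4.43], [0.17, 2.64], [-3, 3]. Speed limits (rad/s): [2.57, 2.57, 3.14, 3.14, 3.14, 3.14].

### API

Orientations are given as a unit quaternion [x, y, z, w].
In Python, from cell import manip gives the robot as it stands. The module is installed in compiled form; this text tells all that it offers.
- The arm moves only by the shell command python3 -m handwheel 'ROWS' [OPENING]. ROWS is JSON, a list that holds one entry, the list of rows, each a list of 6 numbers: the shift along the tool's x, y, z in mm, then the turn, a rotation vector about the tool's x, y, z in rad. In form: [[[tx, ty, tz, rx, ry, rz], ...]]. A call has 1 to 8 rows; each row shifts and turns the pose as measured when the row begins, along the tool's axes as they then stand; what a row does not reach is not made up. A row lasts 1/12 s, in which the tool goes at most 41.7 mm and 7.16 degrees, less where a joint would pass 70% of its speed; a pose out of reach is approached as far as the arm can. A call with a gripper value outside its range is refused whole. OPENING is the closure, from 0 (fully open) to 1 (shut), set as the call begins (- or left out, the last holds). The fingers move at their own pace and stop on an object; the grip force is fixed at half the most. Time passes only in rows, so rows that do not move let the fingers close. It gives the time, the measured TCP pose, the force and the opening at its end, in the units of the state.
- manip.observe(): the state, without advancing time (a new reading comes with each control period).
- manip.snapshot(name): name is "scene" or "side" or "wrist"; returns the picture (420x560x3 uint8, red, green, blue); there is no depth.
- manip.camera_model(name): a dict with "camera_matrix" (3x3 intrinsics, pixels), "dist_coeffs" ([k1, k2, p1, p2, k3] as OpenCV has them; the pictures are not rectified), "eye" and "attitude" of the camera in the world; the wrist camera has in their place "T_tool_cam" (4x4, takes a point from camera to tool coordinates, whose origin is the TCP and whose axes are the tool frame's). Camera axes: x right, y down, z forward; pixel columns grow to the right and rows downward; lengths in m; the calibration is good to about 2 mm. A picture is of the moment at which its call begins: read the wrist's pose just before it. camera_model takes no time and is no camera call.
- manip.close_job(): hands the job in, once; it reports no verdict.
The state is a dict: "time": time; "joints": joint angles; "joint_vel": joint speeds; "effort": joint torques, N m; "tcp_pos": TCP position; "eef_rot": TCP orientation; "ft_force": force on the tool from outside, world axes, zero at the start; "ft_torque": the same for the moment, N m; "finger_gap": finger opening in m.
Only numpy, scipy, OpenCV 4.12 (cv2) and the standard library are available. Lean on these libraries where they do the work, as an engineer would, in place of code of your own. Each camera call takes 0.05 s, during which the arm holds its last target.

## Working session

There is one attempt and no reset: what is moved stays moved. The work goes in short steps, Python scripts to look and compute and a shell command to move; the robot and the scene stay as the last step left them, time stands still between calls to the robot, and variables do not carry over. Pictures are saved under pics/ and viewed, and the job is handed in when it is done.

```bash
mkdir -p pics; ls
python3 - <<'E'
from cell import manip
import cv2
print(manip.observe())
for n in ["scene","side","wrist"]:
    im=manip.snapshot(n); cv2.imwrite(f"pics/{n}0.png",im[:,:,::-1])
    print(n,manip.camera_model(n))
E
```

```text
pics
{'time': 0.0, 'joints': array([ 9.98915013e-01,  1.59075294e-01,  1.59822146e+00,  2.67266898e-05,
        1.38618518e+00, -2.10104274e-01]), 'joint_vel': array([ 1.79219362e-03, -4.85871944e-04,  2.37174368e-04,  1.08694418e-04,
       -2.83097228e-05, -3.18826472e-04]), 'effort': array([ 1.02067969e-05, -3.85557997e+01, -3.22113562e+01,  7.01437471e-02,
        3.77662503e-02, -2.22511521e-04]), 'tcp_pos': array([0.20318408, 0.53724079, 0.21360957]), 'eef_rot': array([ 8.22781929e-01,  5.68356406e-01, -8.77162926e-04,  3.50861348e-04]), 'ft_force': array([-0.24936458, -0.84703397, -0.41398784]), 'ft_torque': array([-0.03487781,  0.02745866, -0.04004352]), 'finger_gap': 0.09174631126393994}
scene {'camera_matrix': array([[494.9153568 ,   0.        , 277.25114445],
       [  0.        , 494.9153568 , 216.23539648],
       [  0.        ,   0.        ,   1.        ]]), 'dist_coeffs': array([-0.11226722,  0.        ,  0.        ,  0.        ,  0.        ]), 'eye': array([-0.12281926, -0.86257062,  1.27467473]), 'attitude': array([ 0.88432901, -0.25616921,  0.10638407, -0.37552891])
[... 312 characters left out ...]
25113]), 'attitude': array([-0.15189654,  0.89054007, -0.422479  ,  0.07333014])}
wrist {'camera_matrix': array([[372.99124208,   0.        , 278.25383525],
       [  0.        , 372.99124208, 209.85426286],
       [  0.        ,   0.        ,   1.        ]]), 'dist_coeffs': array([0.01496555, 0.        , 0.        , 0.        , 0.        ]), 'T_tool_cam': array([[ 9.99998834e-01, -4.55652144e-04,  1.45765188e-03,
        -1.63755134e-03],
       [ 5.08214123e-05,  9.63854493e-01,  2.66429192e-01,
        -7.43797743e-02],
       [-1.52636335e-03, -2.66428807e-01,  9.63853392e-01,
        -1.69722832e-01],
       [ 0.00000000e+00,  0.00000000e+00,  0.00000000e+00,
         1.00000000e+00]])}
```

View pics/scene0.png

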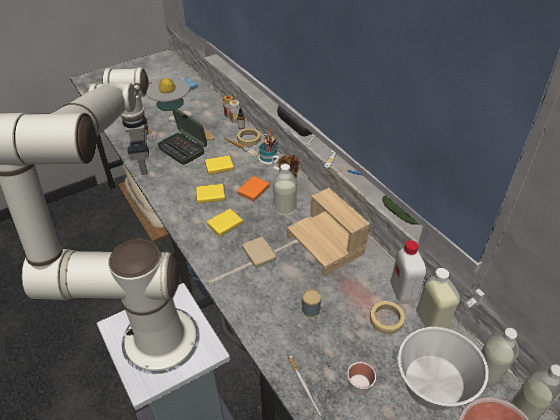

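View pics/side0.png

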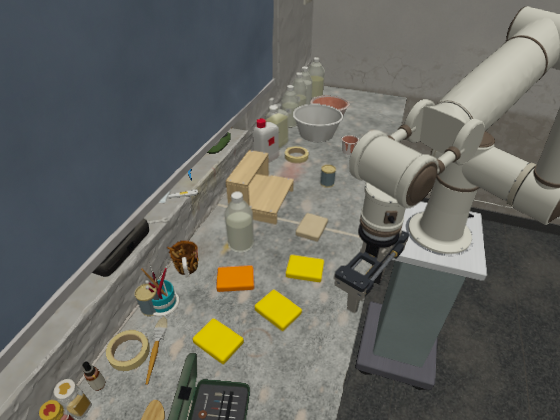

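View pics/wrist0.png

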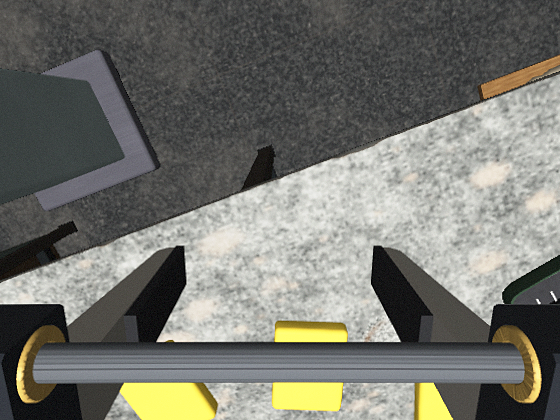

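```bash
cat > h.py <<'E'
import numpy as np, cv2
from scipy.spatial.transform import Rotation as R
from cell import manip
def cam(n,st=None):
    c=manip.camera_model(n); K=c["camera_matrix"]; d=np.array(c["dist_coeffs"])
    if n=="wrist":
        T=np.eye(4); T[:3,:3]=R.from_quat(st["eef_rot"]).as_matrix(); T[:3,3]=st["tcp_pos"]
        M=T@c["T_tool_cam"]; return K,d,M[:3,:3],M[:3,3]
    return K,d,R.from_quat(c["attitude"]).as_matrix(),np.array(c["eye"])
def rays(c,px):
    K,d,Rm,e=c
    u=cv2.undistortPoints(np.array(px,float).reshape(-1,1,2),K,d).reshape(-1,2)
    return e,(Rm@np.c_[u,np.ones(len(u))].T).T
def plane(c,px,z):
    e,r=rays(c,px); return e+r*((z-e[2])/r[:,2])[:,None]
def proj(c,P):
    K,d,Rm,e=c
    P=np.atleast_2d(np.array(P,float)); rv=cv2.Rodrigues(Rm.T)[0]
    return cv2.projectPoints(P,rv,-Rm.T@e,K,d)[0].reshape(-1,2)
E
python3 - <<'E'
import cv2
from h import *
a=cv2.imread("pics/scene0.png")[170:330,200:420]; cv2.imwrite("pics/c1.png",cv2.resize(a,None,fx=3.5,fy=3.5,interpolation=2))
a=cv2.imread("pics/side0.png")[130:270,200:360]; cv2.imwrite("pics/c2.png",cv2.resize(a,None,fx=4,fy=4,interpolation=2))
for n,p in [("scene",[[259,251],[311,301],[387,316],[348,264],[324,270]]),("side",[[312,227],[328,176],[296,155]])]:
    c=cam(n); print(n,c[2][:,2],plane(c,p,0.02))
E
```

```text
scene [ 0.38055493  0.60967758 -0.69532093] [[ 0.42082113  0.12696441  0.02      ]
 [ 0.45049223 -0.13915343  0.02      ]
 [ 0.6129205  -0.31052171  0.02      ]
 [ 0.64058256 -0.08173697  0.02      ]
 [ 0.55808012 -0.05960652  0.02      ]]
side [ 0.25895306 -0.73019178 -0.63226836] [[ 0.41901574  0.14667903  0.02      ]
 [ 0.44082324 -0.17206984  0.02      ]
 [ 0.61004875 -0.28592842  0.02      ]]
```

View pics/c1.png

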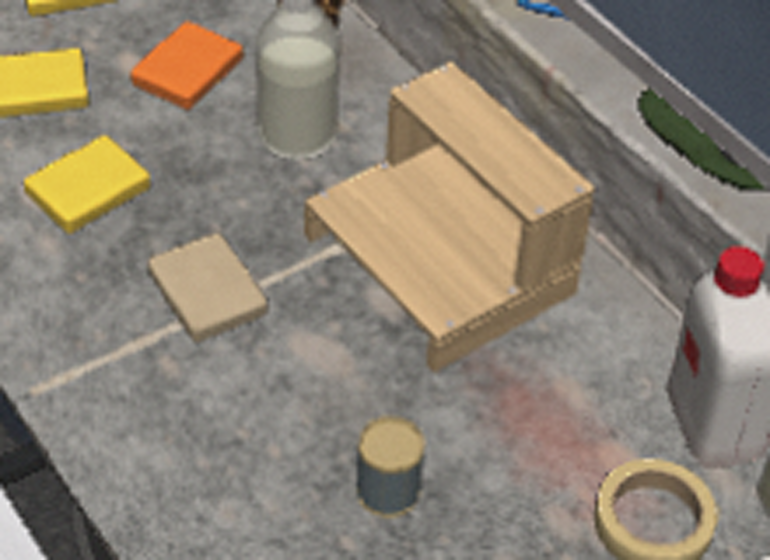

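View pics/c2.png

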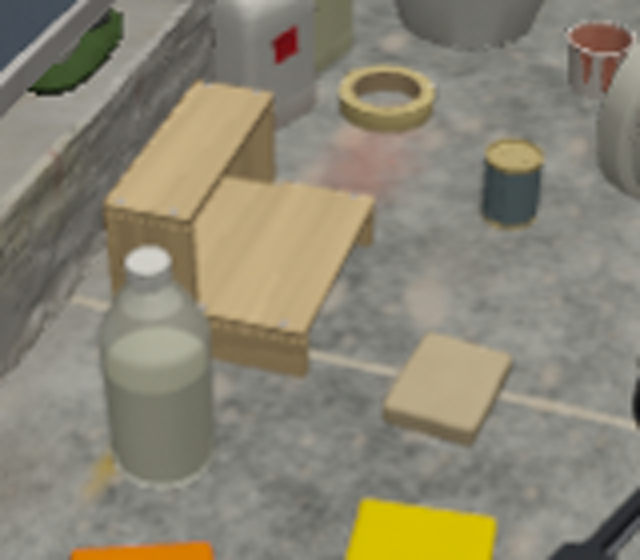

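Run:
```python
from h import *
S=cam("scene"); D=cam("side")
s=lambda l:np.array(l)/3.5+[200,170]
d=lambda l:np.array(l)/4+[200,130]
np.set_printoptions(precision=4,suppress=True)
def tri(a,b):
    e1,r1=rays(S,[a]);e2,r2=rays(D,[b]);r1=r1[0]/np.linalg.norm(r1);r2=r2[0]/np.linalg.norm(r2)
    A=np.c_[r1,-r2];t=np.linalg.lstsq(A,e2-e1,rcond=None)[0]
    p,q=e1+t[0]*r1,e2+t[1]*r2; return (p+q)/2,np.linalg.norm(p-q)
def rep(n,a,b,z): print(n,plane(S,s(a),z)[:,:2].tolist() and plane(S,s(a),z)[:,:2],plane(D,d(b),z)[:,:2],[tri(s(x),d(y)) for x,y in zip(np.atleast_2d(a),np.atleast_2d(b))])
rep("step L,R",[[306,203],[437,340]],[[305,330],[374,200]],.052)
rep("slab",[[148,267],[218,234],[268,287],[193,327]],[[470,432],[383,405],[432,333],[512,352]],.025)
rep("tin",[[391,443]],[[513,156]],.072)
rep("hoodfront L,R",[[392,97],[540,210]],[[175,212],[274,95]],.148)
rep("tape",[[657,500]],[[386,90]],.025)
rep("bottlebase",[[298,148]],[[163,472]],0)
```

```text
step L,R [[ 0.5449  0.1409]
 [ 0.5501 -0.0719]] [[ 0.5449  0.1506]
 [ 0.5487 -0.0543]] [(array([0.5472, 0.1448, 0.0471]), np.float64(0.0005449130658878938)), (array([ 0.5534, -0.0668,  0.0436]), np.float64(0.0021465838457794643))]
slab [[0.3814 0.1723]
 [0.4621 0.1738]
 [0.4665 0.0873]
 [0.3796 0.0824]] [[0.3866 0.1984]
 [0.4627 0.1904]
 [0.4503 0.0868]
 [0.3783 0.0889]] [(array([0.3883, 0.184 , 0.011 ]), np.float64(0.002443066403172132)), (array([0.4657, 0.1809, 0.0163]), np.float64(0.0007889740120262331)), (array([0.4576, 0.0846, 0.0265]), np.float64(0.014924503527744078)), (array([0.3799, 0.0847, 0.0218]), np.float64(0.0019130499711206544))]
tin [[ 0.4379 -0.1569]] [[ 0.4368 -0.142 ]] [(array([ 0.4398, -0.1531,  0.0653]), np.float64(0.00211268430777775))]
hoodfront L,R [[ 0.6421  0.1386]
 [ 0.6674 -0.0599]] [[ 0.6578  0.1517]
 [ 0.6471 -0.0525]] [(array([0.6545, 0.1476, 0.1413]), np.float64(0.012925326025502127)), (array([ 0.6579, -0.0622,  0.1468]), np.float64(0.017027327834127706))]
tape [[ 0.6194 -0.3051]] [[ 0.6119 -0.2988]] [(array([ 0.6166, -0.3049,  0.0231]), np.float64(0.0067936680209938795))]
bottlebase [[0.611  0.2572]] [[0.6139 0.2996]] [(array([ 0.6249,  0.2781, -0.0237]), np.float64(0.0003932507538642851))]
```

The slab candidates in the scene view are the ivory one (259,251), yellow (224,221), (210,193) and (219,164), and orange (253,187). I choose ivory (259,251), and the crop shows it is tan and clearly not yellow or orange. The tin is at (311,301) and the tape that matters is at (387,316). First I turn the tool square to the rack and move in for a wrist view.

```bash
python3 -m handwheel '[[[0,0,-22,0,0,-0.097],[0,0,-22,0,0,-0.097],[0,0,-22,0,0,-0.097],[0,0,-22,0,0,-0.097],[-36,12,0,0,0,0],[-38,13,0,0,0,0],[-38,13,0,0,0,0],[-38,13,0,0,0,0]]]'; python3 -m handwheel '[[[-38,13,0,0,0,0],[-38,13,0,0,0,0],[-38,13,0,0,0,0],[-38,13,0,0,0,0],[-38,13,0,0,0,0],[-38,13,0,0,0,0],[-38,13,0,0,0,0],[-38,13,0,0,0,0]]]'
```

```text
time: 0.82
tcp_pos: [0.2592, 0.3885, 0.3015]
eef_rot: [0.687, 0.727, -0.005, 0.0]
ft_force: [1.4, -0.0, 0.3]
finger_gap: 0.0919
time: 1.48
tcp_pos: [0.381, 0.0779, 0.302]
eef_rot: [0.685, 0.729, -0.004, 0.001]
ft_force: [0.9, -0.3, 0.4]
finger_gap: 0.092
```

```bash
python3 -m handwheel '[[[-36,-3,0,0,0,0.04],[-36,0,0,0,0,0],[-30,0,0,0,0,0],[0,0,0,0,0,0]]]'
cat > w.py <<'E'
import sys
from h import *
st=manip.observe(); im=manip.snapshot("wrist"); n=sys.argv[1]
cv2.imwrite(f"pics/{n}.png",im[:,:,::-1]); np.savez(f"pics/{n}.npz",p=st["tcp_pos"],q=st["eef_rot"]); print(st["tcp_pos"],R.from_quat(st["eef_rot"]).as_matrix().round(4),st["ft_force"],st["finger_gap"],st["time"])
E
python3 w.py w1
```

```text
time: 1.82
tcp_pos: [0.3815, -0.0351, 0.3016]
eef_rot: [0.703, 0.711, -0.005, 0.002]
ft_force: [-0.0, 1.0, -0.2]
finger_gap: 0.092
[ 0.38153416 -0.03509382  0.30164099] [[-0.0118  0.9999 -0.0041]
 [ 0.9999  0.0118 -0.0092]
 [-0.0091 -0.0043 -0.9999]] [-0.04394917  0.98932487 -0.16244863] 0.09195074128211003 1.8167
```

View pics/w1.png

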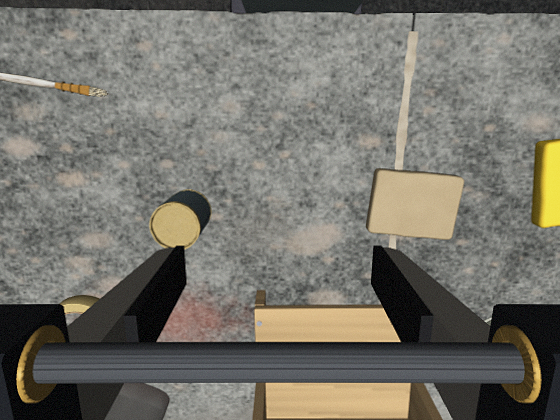

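```bash
cat > m.py <<'E'
import sys
from h import *
np.set_printoptions(precision=4,suppress=True)
def load(n):
    z=np.load(f"pics/{n}.npz"); return cv2.imread(f"pics/{n}.png"),cam("wrist",dict(tcp_pos=z["p"],eef_rot=z["q"]))
E
python3 - <<'E'
from m import *
im,c=load("w1")
hsv=cv2.cvtColor(im,cv2.COLOR_BGR2HSV)
for p in [(415,205),(176,224),(195,205),(330,320),(330,225)]: print(p,hsv[p[1],p[0]])
print("tin",plane(c,[[176,224]],.072))
P=plane(c,[[376,170],[463,178],[454,239],[368,231]],.025);print("slab",P,P.mean(0))
print("step",plane(c,[[255,308],[390,307]],.052), "front R bottom?",plane(c,[[262,291]],0.0))
E
python3 - <<'E'
import cv2
a=cv2.imread("pics/w1.png"); cv2.imwrite("pics/c3.png",cv2.resize(a[150:330,130:490],None,fx=2.2,fy=2.2,interpolation=2))
E
```

```text
(415, 205) [ 19  68 202]
(176, 224) [ 22  94 198]
(195, 205) [103  52  44]
(330, 320) [ 18  97 218]
(330, 225) [ 14  33 172]
tin [[ 0.4342 -0.1527  0.072 ]]
slab [[0.3777 0.0787 0.025 ]
 [0.3861 0.1837 0.025 ]
 [0.4639 0.1835 0.025 ]
 [0.4549 0.0749 0.025 ]] [0.4207 0.1302 0.025 ]
step [[ 0.5497 -0.0658  0.052 ]
 [ 0.5454  0.1029  0.052 ]] front R bottom? [[ 0.5532 -0.0596 -0.    ]]
```

View pics/c3.png

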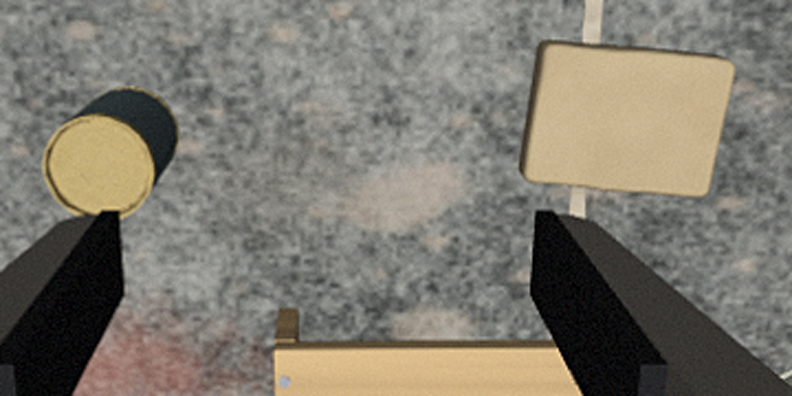

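```bash
python3 -m handwheel '[[[-29,14,28,-0.004,0.009,0],[-29,14,28,0,0,0],[-29,14,28,0,0,0],[-28,14,28,0,0,0],[0,0,0,0,0,0]]]'; python3 w.py w2
```

```text
time: 2.28
tcp_pos: [0.4428, -0.1431, 0.1912]
eef_rot: [0.7, 0.714, 0.004, 0.002]
ft_force: [-0.5, -0.0, -0.2]
finger_gap: 0.0917
[ 0.44282607 -0.14312627  0.19115294] [[-0.0194  0.9998  0.0089]
 [ 0.9998  0.0193  0.0026]
 [ 0.0024  0.009  -1.    ]] [-0.51739843 -0.04729221 -0.18716018] 0.09171930641269876 2.2833
```

View pics/w2.png

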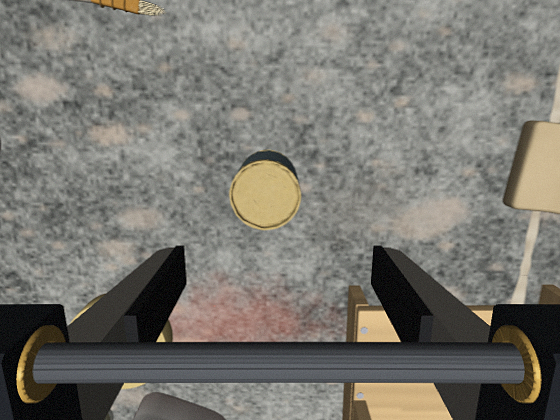

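Run:
```python
from m import *
im,c=load("w2")
P=plane(c,[[265.5,194],[231,193],[300,193],[265,229]],.072);print("tin",P)
print("step R corner",plane(c,[[355,305]],.052),plane(c,[[500,308]],.052))
```

```text
tin [[ 0.436  -0.1545  0.072 ]
 [ 0.4357 -0.1818  0.072 ]
 [ 0.4347 -0.1271  0.072 ]
 [ 0.4654 -0.1546  0.072 ]]
step R corner [[ 0.545 -0.071  0.052]] [[0.5454 0.0632 0.052 ]]
```

```bash
python3 -m handwheel '[[[-11,-9,30,0.009,0,0],[0,0,40,0,0,0],[0,0,40,0,0,0],[0,0,40,0,0,0],[0,0,12,0,0,0],[0,0,0,0,0,0]]]'
```

```text
time: 2.83
tcp_pos: [0.4432, -0.1468, 0.0361]
eef_rot: [0.696, 0.718, 0.005, 0.008]
ft_force: [0.2, 0.4, 0.4]
finger_gap: 0.092
```

```bash
python3 -m handwheel '[[[-7,-7,0,0,0,0],[0,0,0,0,0,0]]]'
cat > s.py <<'E'
from m import *
st=manip.observe(); M=R.from_quat(st["eef_rot"]).as_matrix()
print(st["time"],st["tcp_pos"],"zax",M[:,2],"yaw-90 (rad)",np.arctan2(M[1,0],M[0,0])-np.pi/2,"F",st["ft_force"],st["finger_gap"])
E
python3 s.py
```

```text
time: 3.0
tcp_pos: [0.4373, -0.1522, 0.0382]
eef_rot: [0.695, 0.719, 0.005, 0.009]
ft_force: [-0.1, -0.3, 0.2]
finger_gap: 0.0917
3.0 [ 0.4373 -0.1522  0.0382] zax [ 0.0192 -0.0047 -0.9998] yaw-90 (rad) 0.03442218992934487 F [-0.15   -0.2587  0.238 ] 0.09170412912041659
```

```bash
python3 -m handwheel '[[[-2,-1,8,0.019,0.005,0.009],[0,0,2,0,0,0],[0,0,0,0,0,0]]]';python3 s.py
```

```text
time: 3.25
tcp_pos: [0.4405, -0.1561, 0.0345]
eef_rot: [0.698, 0.716, 0.001, 0.006]
ft_force: [0.9, 0.3, 0.5]
finger_gap: 0.0918
3.25 [ 0.4405 -0.1561  0.0345] zax [ 0.0096 -0.0062 -0.9999] yaw-90 (rad) 0.02605838688745088 F [0.8922 0.2866 0.5102] 0.09182111607035383
```

```bash
python3 -m handwheel '[[[0,-4,8,0.008,0.006,0],[0,0,0,0,0,0]]]';python3 s.py; python3 -m handwheel '[[[0,0,0,0,0,0],[0,0,0,0,0,0],[0,0,0,0,0,0],[0,0,0,0,0,0],[0,0,0,0,0,0],[0,0,0,0,0,0]]]' 1;python3 s.py
```

```text
time: 3.42
tcp_pos: [0.4382, -0.1572, 0.0288]
eef_rot: [0.698, 0.717, 0.001, 0.003]
ft_force: [-0.4, 0.2, -0.8]
finger_gap: 0.0922
3.4167 [ 0.4382 -0.1572  0.0288] zax [ 0.0058 -0.003  -1.    ] yaw-90 (rad) 0.026783969745762137 F [-0.4321  0.2438 -0.83  ] 0.09221018877724756
time: 3.92
tcp_pos: [0.4385, -0.1573, 0.0297]
eef_rot: [0.698, 0.716, 0.001, 0.004]
ft_force: [-1.0, -0.0, -0.0]
finger_gap: 0.0569
3.9167 [ 0.4385 -0.1573  0.0297] zax [ 0.0072 -0.003  -1.    ] yaw-90 (rad) 0.026301409632969897 F [-1.0206 -0.0026 -0.0261] 0.056935388264416714
```

```bash
python3 -m handwheel '[[[0,0,-34,0,0,0],[0,0,-36,0,0,0],[0,0,-36,0,0,0],[29,28,0,0,0,0],[29,28,0,0,0,0],[29,28,0,0,0,0],[29,28,0,0,0,0],[0,0,0,0,0,0]]]';python3 s.py; python3 w.py w3
```

```text
time: 4.58
tcp_pos: [0.5483, -0.0343, 0.1385]
eef_rot: [0.701, 0.713, 0.002, 0.001]
ft_force: [0.2, 0.5, -3.0]
finger_gap: 0.0568
4.5833 [ 0.5483 -0.0343  0.1385] zax [ 0.0041  0.0005 -1.    ] yaw-90 (rad) 0.016969955460552466 F [ 0.2269  0.5294 -3.0345] 0.056835444365316734
[ 0.54831618 -0.03429679  0.13850618] [[-1.700e-02  9.998e-01  4.100e-03]
 [ 9.999e-01  1.700e-02  5.000e-04]
 [ 5.000e-04  4.200e-03 -1.000e+00]] [ 0.22688265  0.52938369 -3.03452492] 0.056835444365316734 4.5833
```

View pics/w3.png

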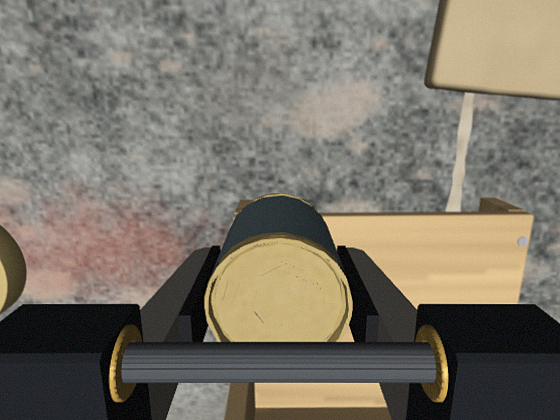

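Run:
```python
from m import *
im,c=load("w3")
P=plane(c,[[531.5,213.5],[236,212],[335,213]],.052);print("step L,R,mid",P); print("mid",(P[0]+P[1])/2,"yaw",-np.arctan2(P[0,0]-P[1,0],P[0,1]-P[1,1]), np.hypot(*(P[0]-P[1])[:2]))
cv2.imwrite("pics/c4.png",cv2.resize(im[180:280,190:560],None,fx=2.1,fy=2.1,interpolation=2))
```

```text
step L,R,mid [[ 0.5444  0.1443  0.052 ]
 [ 0.5467 -0.0658  0.052 ]
 [ 0.5463  0.0049  0.052 ]]
mid [0.5456 0.0392 0.052 ] yaw 0.011203109273672096 0.2101530905127015
```

View pics/c4.png

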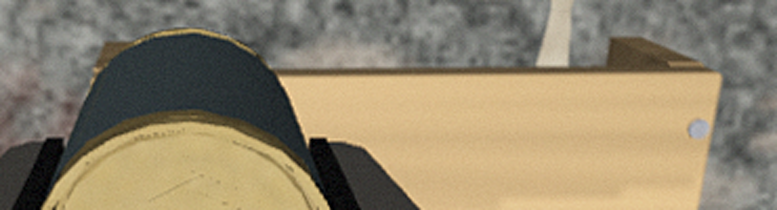

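```bash
python3 -m handwheel '[[[27,27,0,0,0,0],[27,26,0,0,0,0],[0,0,20,0,0,0],[0,0,20,0,0,0],[0,0,0,0,0,0]]]';python3 s.py
```

```text
time: 5.05
tcp_pos: [0.596, 0.0186, 0.0929]
eef_rot: [0.701, 0.713, -0.003, -0.001]
ft_force: [-1.8, 0.5, -2.8]
finger_gap: 0.0569
5.05 [0.596  0.0186 0.0929] zax [-0.0067 -0.0025 -1.    ] yaw-90 (rad) 0.01613782250846274 F [-1.7873  0.501  -2.8464] 0.05690032772694023
```

```bash
python3 -m handwheel '[[[0,0,8,0,0,0],[0,0,0,0,0,0]]]';python3 s.py;python3 -m handwheel '[[[0,0,4,0,0,0],[0,0,0,0,0,0]]]';python3 s.py
```

```text
time: 5.22
tcp_pos: [0.594, 0.0172, 0.0834]
eef_rot: [0.702, 0.712, -0.005, -0.003]
ft_force: [0.2, -0.1, -2.8]
finger_gap: 0.0568
5.2167 [0.594  0.0172 0.0834] zax [-0.0105 -0.0027 -0.9999] yaw-90 (rad) 0.01499842199968926 F [ 0.1507 -0.1207 -2.7556] 0.056793317762162
time: 5.38
tcp_pos: [0.5949, 0.0158, 0.0823]
eef_rot: [0.702, 0.712, -0.004, -0.002]
ft_force: [0.3, -0.9, -2.4]
finger_gap: 0.057
5.3833 [0.5949 0.0158 0.0823] zax [-0.0075 -0.003  -1.    ] yaw-90 (rad) 0.013212394116393078 F [ 0.3056 -0.8846 -2.3741] 0.056971258714338724
```

```bash
python3 -m handwheel '[[[0,0,4,0,0,0],[0,0,0,0,0,0]]]';python3 -m handwheel '[[[0,0,3,0,0,0],[0,0,0,0,0,0]]]'
```

```text
time: 5.55
tcp_pos: [0.5968, 0.0146, 0.0821]
eef_rot: [0.703, 0.711, -0.002, 0.001]
ft_force: [-0.6, 0.5, -2.9]
finger_gap: 0.0573
time: 5.72
tcp_pos: [0.5986, 0.0136, 0.0816]
eef_rot: [0.703, 0.711, -0.001, 0.003]
ft_force: [0.9, -0.4, -2.0]
finger_gap: 0.0569
```

```bash
python3 -m handwheel '[[[0,0,4,0,0,0],[0,0,4,0,0,0]]]';python3 s.py
```

```text
time: 5.88
tcp_pos: [0.6006, 0.0133, 0.0808]
eef_rot: [0.703, 0.711, 0.0, 0.004]
ft_force: [-14.3, 1.3, 30.5]
finger_gap: 0.0565
5.8833 [0.6006 0.0133 0.0808] zax [ 0.0057 -0.005  -1.    ] yaw-90 (rad) 0.011025266656407018 F [-14.3022   1.2701  30.4906] 0.05651791330326285
```

```bash
python3 -m handwheel '[[[0,0,-1.5,0,0,0],[0,0,0,0,0,0]]]';python3 -m handwheel '[[[0,0,0,0,0,0],[0,0,0,0,0,0],[0,0,0,0,0,0],[0,0,0,0,0,0]]]' 0; python3 s.py;python3 w.py w4
```

```text
time: 6.05
tcp_pos: [0.6015, 0.0128, 0.0839]
eef_rot: [0.703, 0.711, 0.001, 0.005]
ft_force: [-0.2, -0.3, -2.0]
finger_gap: 0.0569
time: 6.38
tcp_pos: [0.6013, 0.0125, 0.0824]
eef_rot: [0.703, 0.711, 0.001, 0.005]
ft_force: [0.6, 0.1, 0.4]
finger_gap: 0.0813
6.3833 [0.6013 0.0125 0.0824] zax [ 0.0081 -0.006  -0.9999] yaw-90 (rad) 0.010614573899732527 F [0.6212 0.0672 0.3839] 0.0812700947266027
[0.60130846 0.01248035 0.08241956] [[-0.0106  0.9999  0.0081]
 [ 0.9999  0.0107 -0.006 ]
 [-0.0061  0.0081 -0.9999]] [0.62116011 0.06717328 0.38390961] 0.0812700947266027 6.3833
```

View pics/w4.png

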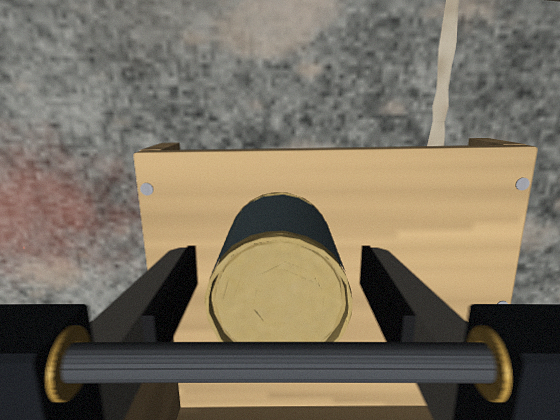

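The tin stands released between the open fingers, with its lid at (281,288). The step's front corners show at (135,152) and (535,147), which gives a clean rack measurement.

```bash
python3 - <<'E'
from m import *
im,c=load("w4")
P=plane(c,[[535.5,147.5],[134.5,152.5]],.052);print("step L,R",P); m=(P[0]+P[1])/2; print("mid",m,"yaw",-np.arctan2(P[0,0]-P[1,0],P[0,1]-P[1,1]), np.hypot(*(P[0]-P[1])[:2]))
print("tin",plane(c,[[281,290]],.124),"step back edge",plane(c,[[180,407],[420,405]],.052))
E
python3 -m handwheel '[[[0,0,-30,0,0,0],[0,0,-30,0,0,0],[0,0,-30,0,0,0],[0,0,0,0,0,0]]]' 0;python3 s.py
```

```text
step L,R [[ 0.5463  0.1455  0.052 ]
 [ 0.5511 -0.0663  0.052 ]]
mid [0.5487 0.0396 0.052 ] yaw 0.022849330003390695 0.21177631491573615
tin [[0.5929 0.0121 0.124 ]] step back edge [[ 0.7165 -0.0521  0.052 ]
 [ 0.7124  0.1039  0.052 ]]
time: 6.77
tcp_pos: [0.5979, 0.0133, 0.1715]
eef_rot: [0.703, 0.711, -0.002, 0.001]
ft_force: [1.7, 0.0, 1.6]
finger_gap: 0.092
6.7667 [0.5979 0.0133 0.1715] zax [-0.0006 -0.0045 -1.    ] yaw-90 (rad) 0.010294292078468104 F [1.7209 0.0356 1.5883] 0.09204875513333458
```

```bash
python3 -m handwheel '[[[0,-30,0,0,0,-0.01],[0,-30,0,0,0,0],[0,0,0,0,0,0],[0,0,0,0,0,0],[0,0,0,0,0,0],[0,0,0,0,0,0],[0,0,0,0,0,0]]]' 1;python3 s.py
```

```text
time: 7.35
tcp_pos: [0.5376, 0.0122, 0.1695]
eef_rot: [0.7, 0.714, -0.002, 0.001]
ft_force: [-0.8, -1.2, -0.3]
finger_gap: 0.0473
7.35 [0.5376 0.0122 0.1695] zax [-0.0002 -0.0044 -1.    ] yaw-90 (rad) 0.02067551380933219 F [-0.7854 -1.167  -0.3342] 0.04730885004632931
```

```bash
python3 -m handwheel '[[[0,0,33,0,0,0],[0,0,33,0,0,0],[0,0,33,0,0,0],[0,0,0,0,0,0],[0,0,0,0,0,0],[0,0,0,0,0,0]]]';python3 s.py; python3 w.py w5
```

```text
time: 7.85
tcp_pos: [0.5456, 0.0105, 0.0717]
eef_rot: [0.7, 0.714, 0.001, 0.006]
ft_force: [0.0, -0.6, -0.6]
finger_gap: 0.007
7.85 [0.5456 0.0105 0.0717] zax [ 0.0098 -0.0063 -0.9999] yaw-90 (rad) 0.020939906002853448 F [ 0.0384 -0.639  -0.6242] 0.006970456230886804
[0.54559953 0.01052097 0.07167451] [[-0.0209  0.9997  0.0098]
 [ 0.9998  0.021  -0.0063]
 [-0.0065  0.0096 -0.9999]] [ 0.03842591 -0.63898417 -0.62418815] 0.006970456230886804 7.85
```

View pics/w5.png

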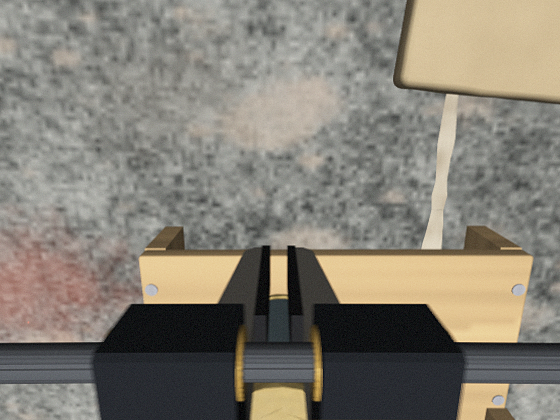

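```bash
python3 -m handwheel '[[[0,10,0,0,0,0],[0,10,0,0,0,0],[0,10,0,0,0,0],[0,10,0,0,0,0],[0,10,0,0,0,0]]]';python3 s.py;  python3 -m handwheel '[[[0,9,0,0,0,0],[0,9,0,0,0,0],[0,8,0,0,0,0],[0,0,0,0,0,0]]]';python3 s.py; python3 w.py w6
python3 - <<'E'
from h import *
for n in ["scene","side"]:
    im=manip.snapshot(n)[:,:,::-1]
    a=im[170:330,200:420] if n=="scene" else im[130:270,200:360]
    cv2.imwrite(f"pics/{n}6.png",cv2.resize(a,None,fx=3.5,fy=3.5,interpolation=2))
E
```

```text
time: 8.32
tcp_pos: [0.6025, 0.0108, 0.084]
eef_rot: [0.699, 0.715, 0.005, 0.012]
ft_force: [-0.2, 0.1, 0.3]
finger_gap: 0.0005
8.3167 [0.6025 0.0108 0.084 ] zax [ 0.0231 -0.0093 -0.9997] yaw-90 (rad) 0.021283238130956006 F [-0.2121  0.078   0.2751] 0.00045516784874311873
time: 8.65
tcp_pos: [0.6362, 0.0106, 0.0947]
eef_rot: [0.699, 0.715, 0.008, 0.017]
ft_force: [-0.9, -0.4, 0.5]
finger_gap: 0.0004
8.65 [0.6362 0.0106 0.0947] zax [ 0.0361 -0.0118 -0.9993] yaw-90 (rad) 0.021727036393925925 F [-0.8994 -0.4304  0.4784] 0.00039089698055363374
[0.63615195 0.0105658  0.09474979] [[-0.0217  0.9991  0.0361]
 [ 0.9997  0.0222 -0.0118]
 [-0.0126  0.0358 -0.9993]] [-0.89935154 -0.43042521  0.47844615] 0.00039089698055363374 8.65
```

View pics/scene6.png

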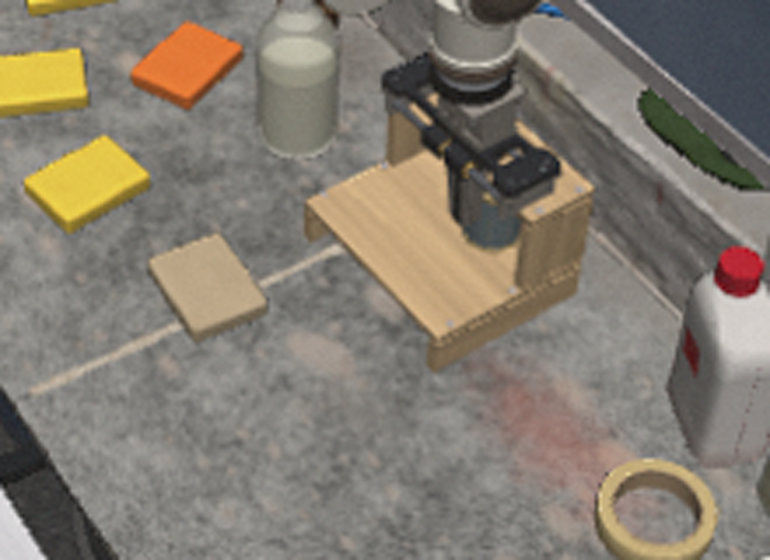

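View pics/w6.png

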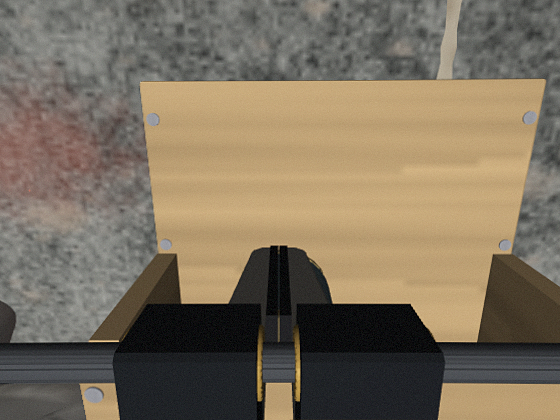

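```bash
python3 - <<'E'
from m import *
im,c=load("w6")
P=plane(c,[[545,79.5],[140.5,82.5]],.052);print("step L,R",P,(P[0]+P[1])/2,"yaw",-np.arctan2(P[0,0]-P[1,0],P[0,1]-P[1,1]), np.hypot(*(P[0]-P[1])[:2]))
E
python3 -m handwheel '[[[0,3,6,0.02,-0.01,0],[0,0,2,0.003,0,0]]]';python3 s.py
```

```text
step L,R [[ 0.5464  0.1461  0.052 ]
 [ 0.5521 -0.0666  0.052 ]] [0.5493 0.0397 0.052 ] yaw 0.026757372298087563 0.21274842142180403
time: 8.97
tcp_pos: [0.6372, 0.0106, 0.0874]
eef_rot: [0.699, 0.715, -0.004, 0.012]
ft_force: [0.3, -0.8, -0.2]
finger_gap: 0.0006
8.9667 [0.6372 0.0106 0.0874] zax [ 0.0118 -0.0227 -0.9997] yaw-90 (rad) 0.021244673397504243 F [ 0.3004 -0.7685 -0.2335] 0.0005753952139349824
```

```bash
python3 -m handwheel '[[[0,3,2,0.003,0.02,0],[0,0,2,0.003,0,0]]]';python3 s.py; python3 -m handwheel '[[[0,-30,2,0,0,0],[0,-30,2,0,0,0],[0,-30,2,0,0,0],[0,-20,0,0,0,0],[0,0,0,0,0,0]]]' 0; python3 s.py; python3 w.py w7
```

```text
time: 9.13
tcp_pos: [0.638, 0.0116, 0.0839]
eef_rot: [0.699, 0.715, 0.0, -0.0]
ft_force: [-0.1, -0.4, 0.1]
finger_gap: 0.0001
9.1333 [0.638  0.0116 0.0839] zax [ 0.0003  0.0004 -1.    ] yaw-90 (rad) 0.0229415218501825 F [-0.0913 -0.4252  0.0662] 8.8311615841091e-05
time: 9.55
tcp_pos: [0.5237, 0.0087, 0.0752]
eef_rot: [0.699, 0.715, 0.002, -0.001]
ft_force: [-0.3, 0.3, 0.6]
finger_gap: 0.032
9.55 [0.5237 0.0087 0.0752] zax [ 0.0011  0.0044 -1.    ] yaw-90 (rad) 0.022232211242778188 F [-0.3488  0.2887  0.5868] 0.031999823883559715
[0.52367942 0.00872966 0.07520433] [[-0.0222  0.9998  0.0011]
 [ 0.9997  0.0222  0.0044]
 [ 0.0044  0.0012 -1.    ]] [-0.3488045   0.28874739  0.58678188] 0.031999823883559715 9.55
```

View pics/w7.png

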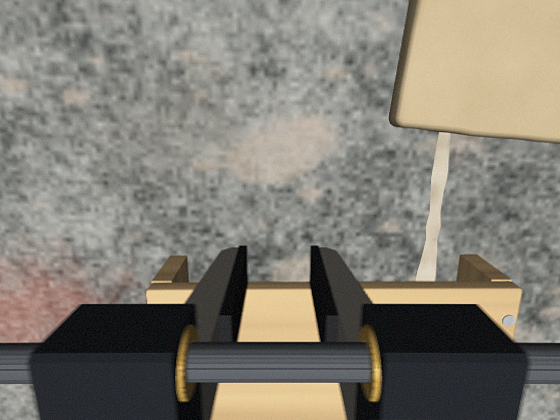

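```bash
python3 -m handwheel '[[[0,0,-38,0,0,0],[0,-20,-33,0,0,0],[0,0,0,-0.12,0,0],[0,0,0,-0.12,0,0],[0,0,0,-0.12,0,0],[0,0,0,-0.12,0,0],[0,0,0,-0.12,0,0],[0,0,0,0,0,0]]]'; python3 s.py; python3 w.py w8
```

```text
time: 10.27
tcp_pos: [0.516, 0.0048, 0.1575]
eef_rot: [0.667, 0.68, 0.218, 0.213]
ft_force: [-0.9, 0.3, -1.9]
finger_gap: 0.089
10.2667 [0.516  0.0048 0.1575] zax [ 0.5805  0.0114 -0.8141] yaw-90 (rad) 0.01923742771418735 F [-0.8901  0.3038 -1.9139] 0.08903426365247533
[0.51601893 0.00475348 0.15746997] [[-1.920e-02  8.140e-01  5.805e-01]
 [ 9.998e-01  1.550e-02  1.140e-02]
 [ 3.000e-04  5.807e-01 -8.141e-01]] [-0.89012195  0.30378177 -1.91385655] 0.08903426365247533 10.2667
```

View pics/w8.png

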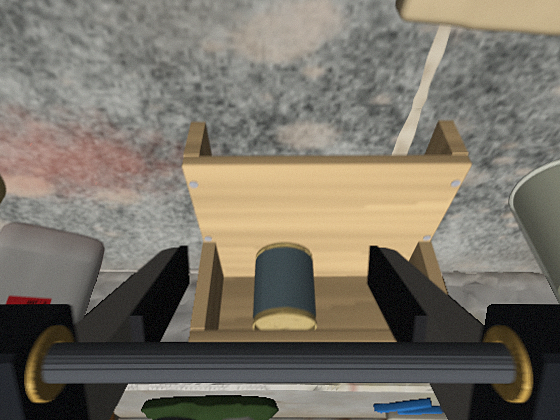

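Run:
```python
from m import *
im,c=load("w8")
P=plane(c,[[469.5,160.5],[183,164]],.052);m=(P[0]+P[1])/2;print("step L,R",P,m,np.hypot(*(P[0]-P[1])[:2]))
print("tin front",plane(c,[[284,243.5]],.052),"back floor edge",plane(c,[[230,277],[340,277]],.052),"panel feet",plane(c,[[205,240],[434,240]],.052))
cv2.imwrite("pics/c8.png",cv2.resize(im[140:350,170:480],None,fx=2.5,fy=2.5,interpolation=2))
```

```text
step L,R [[ 0.5434  0.1436  0.052 ]
 [ 0.5505 -0.0664  0.052 ]] [0.5469 0.0386 0.052 ] 0.21012122249344428
tin front [[0.6542 0.0115 0.052 ]] back floor edge [[ 0.7206 -0.0456  0.052 ]
 [ 0.7186  0.0748  0.052 ]] panel feet [[ 0.6495 -0.0634  0.052 ]
 [ 0.6457  0.153   0.052 ]]
```

View pics/c8.png

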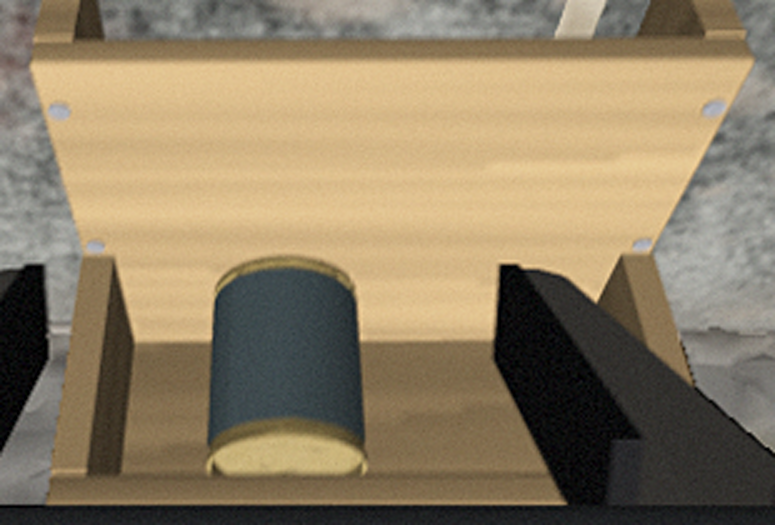

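```bash
python3 -m handwheel '[[[0,-20,-20,0.12,0,0],[0,-20,-20,0.12,0,0],[0,-20,-20,0.12,0,0],[0,-10,-10,0.12,0,0],[0,0,0,0.12,0,0],[0,0,0,0,0,0.12],[0,0,0,0,0,0.12],[0,0,0,0,0,0.12]]]'; python3 -m handwheel '[[[0,0,0,0,0,0.12],[0,0,0,0,0,0.12],[0,0,0,0,0,0.12],[0,0,0,0,0,0.12],[0,0,0,0,0,0.12],[0,0,0,0,0,0.12],[0,0,0,0,0,0.12],[0,0,0,0,0,0.12]]]';python3 s.py
```

```text
time: 10.98
tcp_pos: [0.4405, -0.0101, 0.2137]
eef_rot: [0.826, 0.563, -0.009, 0.01]
ft_force: [-0.1, 0.8, 0.1]
finger_gap: 0.0919
time: 11.65
tcp_pos: [0.4666, -0.0215, 0.2365]
eef_rot: [0.995, 0.098, 0.0, 0.028]
ft_force: [0.2, 0.4, 0.1]
finger_gap: 0.0916
11.65 [ 0.4666 -0.0215  0.2365] zax [ 0.0056 -0.0559 -0.9984] yaw-90 (rad) -1.3736466398950258 F [0.1642 0.3565 0.0808] 0.09157153137487298
```

```bash
python3 -m handwheel '[[[0,0,0,0.056,0,0.09],[0,0,0,0,0,0.09],[-7,-39,10,0.003,0,0],[-7,-39,10,0.003,0,0],[-7,-39,10,0.003,0,0],[-7,-39,10,0.003,0,0],[-7,-39,10,0.003,0,0],[-7,-39,10,0.003,0,0]]]' 0.5;python3 s.py; python3 w.py w9
```

```text
time: 12.32
tcp_pos: [0.4579, 0.2075, 0.1973]
eef_rot: [1.0, -0.015, 0.012, 0.005]
ft_force: [-0.7, -0.1, 0.6]
finger_gap: 0.046
12.3167 [0.4579 0.2075 0.1973] zax [ 0.0233 -0.0098 -0.9997] yaw-90 (rad) -1.601308220944028 F [-0.6908 -0.1466  0.6338] 0.04603079446135783
[0.45787285 0.20749001 0.19734898] [[ 0.9993 -0.0307  0.0233]
 [-0.0305 -0.9995 -0.0098]
 [ 0.0236  0.0091 -0.9997]] [-0.69082265 -0.14657629  0.63379922] 0.04603079446135783 12.3167
```

View pics/w9.png

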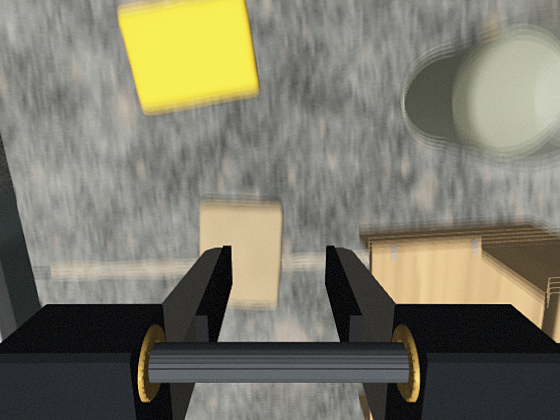

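```bash
python3 - <<'E'
from m import *
im,c=load("w9")
print(plane(c,[[201,201],[282,203],[276,307],[196,303]],.025)); print("yellow",plane(c,[[147,113],[259,95]],.02),"bottle r",plane(c,[[415,130]],0.0))
E
python3 -m handwheel '[[[-35,0,25,0.01,-0.023,-0.055],[0,0,25,0.003,0,0],[0,0,0,0.003,0,0],[0,0,0,0,0,0]]]';python3 s.py; python3 w.py w10
```

```text
[[0.3892 0.1964 0.025 ]
 [0.4653 0.1916 0.025 ]
 [0.456  0.0815 0.025 ]
 [0.3749 0.0898 0.025 ]]
yellow [[0.3476 0.2775 0.02  ]
 [0.4478 0.2899 0.02  ]] bottle r [[0.5968 0.2533 0.    ]]
time: 12.7
tcp_pos: [0.4312, 0.2208, 0.1514]
eef_rot: [1.0, 0.019, 0.002, -0.002]
ft_force: [0.1, 0.7, 0.4]
finger_gap: 0.0459
12.7 [0.4312 0.2208 0.1514] zax [ 0.0032  0.0031 -1.    ] yaw-90 (rad) -1.5336634177091026 F [0.0648 0.7277 0.3977] 0.04588366936434125
[0.43116522 0.22077298 0.15142048] [[ 0.9993  0.0371  0.0032]
 [ 0.0371 -0.9993  0.0031]
 [ 0.0033 -0.003  -1.    ]] [0.06480767 0.72772816 0.39770113] 0.04588366936434125 12.7
```

View pics/w10.png

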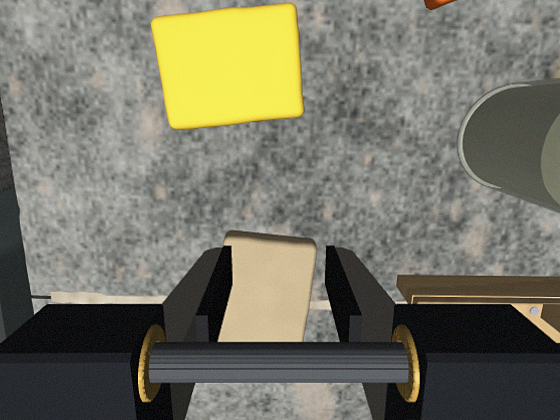

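Run:
```python
from m import *
im,c=load("w10")
print(plane(c,[[226,231],[316,238]],.025)); print("yellow",plane(c,[[176,128],[301,117]],.02))
```

```text
[[0.3891 0.1932 0.025 ]
 [0.4646 0.1897 0.025 ]]
yellow [[0.3491 0.2756 0.02  ]
 [0.4471 0.2877 0.02  ]]
```

```bash
python3 -m handwheel '[[[-6,0,38,0.003,0,0.013],[0,0,38,0.003,0,0],[0,0,34,0.003,0,0],[0,0,18,0.003,0,0],[0,0,0,0,0,0]]]';python3 s.py
```

```text
time: 13.17
tcp_pos: [0.4468, 0.2224, 0.034]
eef_rot: [1.0, 0.008, 0.016, -0.008]
ft_force: [-0.3, 1.1, -0.1]
finger_gap: 0.0455
13.1667 [0.4468 0.2224 0.034 ] zax [ 0.0311  0.0166 -0.9994] yaw-90 (rad) -1.5551017982769124 F [-0.3311  1.0736 -0.1024] 0.04551088704958988
```

```bash
python3 -m handwheel '[[[-20,0,16,-0.016,-0.034,-0.009],[-4,0,10,0,-0.003,0],[0,0,0,0,-0.003,0]]]';python3 s.py
```

```text
time: 13.42
tcp_pos: [0.428, 0.2224, 0.0105]
eef_rot: [1.0, 0.011, -0.002, 0.001]
ft_force: [-0.2, 0.9, 0.0]
finger_gap: 0.0461
13.4167 [0.428  0.2224 0.0105] zax [-0.0042 -0.0016 -1.    ] yaw-90 (rad) -1.5480347523929459 F [-0.2357  0.8998  0.0411] 0.046069736960398344
```

```bash
python3 -m handwheel '[[[-2,12,2,0,-0.002,0],[-2,12,2,0,-0.002,0],[-2,12,2,0,-0.002,0],[-2,12,2,0,-0.002,0]]]';python3 s.py
```

```text
time: 13.75
tcp_pos: [0.4251, 0.1744, 0.0069]
eef_rot: [1.0, 0.013, -0.002, -0.001]
ft_force: [0.2, 2.8, 2.0]
finger_gap: 0.0458
13.75 [0.4251 0.1744 0.0069] zax [-0.004   0.0012 -1.    ] yaw-90 (rad) -1.5445125598274096 F [0.2039 2.7803 1.982 ] 0.045751021329338566
```

```bash
python3 -m handwheel '[[[-1,12,1,0,-0.002,0],[-1,12,1,0,-0.002,0],[-1,12,1,0,-0.002,0],[-1,12,1,0,-0.002,0]]]';python3 s.py; python3 w.py w11
```

```text
time: 14.08
tcp_pos: [0.4255, 0.123, 0.0072]
eef_rot: [1.0, 0.013, -0.002, -0.002]
ft_force: [0.4, 1.3, -1.2]
finger_gap: 0.0458
14.0833 [0.4255 0.123  0.0072] zax [-0.0035  0.003  -1.    ] yaw-90 (rad) -1.5449936765561874 F [ 0.4303  1.308  -1.221 ] 0.0458248555781989
[0.42549325 0.12299075 0.00715644] [[ 0.9997  0.0258 -0.0035]
 [ 0.0258 -0.9997  0.003 ]
 [-0.0034 -0.0031 -1.    ]] [ 0.43027306  1.30804206 -1.2210476 ] 0.0458248555781989 14.0833
```

View pics/w11.png

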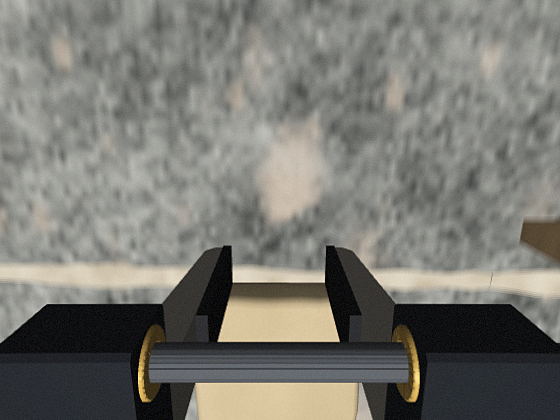

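```bash
python3 -m handwheel '[[[-1,9,1,0,-0.002,0],[-1,7,1,0,-0.002,0],[0,0,1,0,-0.002,0]]]';python3 s.py;python3 -m handwheel '[[[0,-20,0,0,-0.002,0],[0,-15,-20,0,-0.002,0],[0,0,-38,0,-0.002,0],[0,0,-38,0,-0.002,0],[0,0,-38,0,-0.002,0],[0,0,-38,0,-0.002,0],[0,0,-38,0,-0.002,0],[0,0,0,0,-0.002,0]]]';python3 s.py; python3 w.py w12
```

```text
time: 14.38
tcp_pos: [0.4263, 0.1035, 0.0068]
eef_rot: [1.0, 0.011, -0.002, -0.001]
ft_force: [-0.1, 1.3, -0.6]
finger_gap: 0.0462
14.3833 [0.4263 0.1035 0.0068] zax [-0.0041  0.0023 -1.    ] yaw-90 (rad) -1.5485951072757496 F [-0.0692  1.2627 -0.625 ] 0.04621522426239444
time: 15.05
tcp_pos: [0.4258, 0.1398, 0.2267]
eef_rot: [1.0, 0.011, -0.012, 0.0]
ft_force: [0.8, -0.5, 1.0]
finger_gap: 0.0457
15.05 [0.4258 0.1398 0.2267] zax [-0.0246 -0.0007 -0.9997] yaw-90 (rad) -1.5494193180968816 F [ 0.7548 -0.5354  1.0088] 0.045734021578188656
[0.42575066 0.13979564 0.22668666] [[ 9.995e-01  2.140e-02 -2.460e-02]
 [ 2.140e-02 -9.998e-01 -7.000e-04]
 [-2.460e-02  2.000e-04 -9.997e-01]] [ 0.75478821 -0.53538537  1.00876263] 0.045734021578188656 15.05
```

View pics/w12.png

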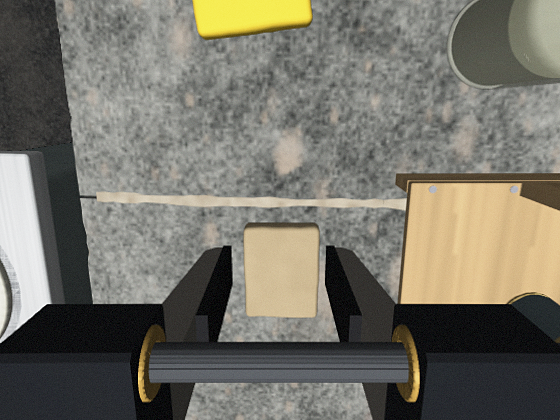

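Run:
```python
from m import *
im,c=load("w12")
P=plane(c,[[245,224],[318,224],[318,317],[246,317]],.025);print(P,P.mean(0))
print("step L",plane(c,[[410,183],[403,275]],.052),"blob",plane(c,[[535,291],[505,305]],.124),plane(c,[[535,291],[505,305]],.052), proj(c,[[.647,.02,.136],[.647,.15,.136],[.6535,.0115,.052],[.682,.0115,.124]]))
cv2.imwrite("pics/c12.png",cv2.resize(im[160:340,380:560],None,fx=3,fy=3,interpolation=2))
```

```text
[[ 0.3872  0.0945  0.025 ]
 [ 0.4633  0.0967  0.025 ]
 [ 0.4687 -0.0119  0.025 ]
 [ 0.3881 -0.0148  0.025 ]] [0.4268 0.0411 0.025 ]
step L [[0.544  0.1476 0.052 ]
 [0.5477 0.0545 0.052 ]] blob [[0.6264 0.0777 0.124 ]
 [0.6056 0.0646 0.124 ]] [[0.6788 0.0419 0.052 ]
 [0.6525 0.0253 0.052 ]] [[556.9901 365.2257]
 [597.3789 206.5751]
 [503.5471 317.2311]
 [588.1794 366.1291]]
```

View pics/c12.png

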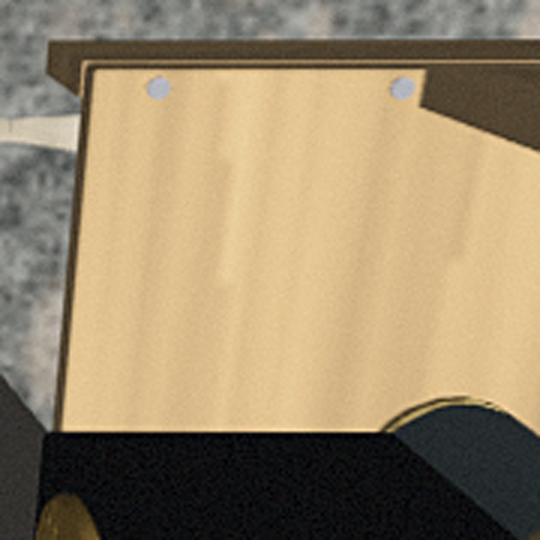

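```bash
python3 -m handwheel '[[[-35,0,0,0,0.02,-0.12],[0,0,0,0,0,-0.12],[0,0,0,0,0,-0.12],[0,0,0,0,0,-0.12],[0,0,0,0,0,-0.12],[0,0,0,0,0,-0.12],[0,0,0,0,0,-0.12],[0,0,0,0,0,-0.12]]]' 0.35; python3 -m handwheel '[[[0,0,0,0,0,-0.12],[0,0,0,0,0,-0.12],[0,0,0,0,0,-0.12],[0,0,0,0,0,-0.12],[0,0,0,0,0,-0.12],[0,0,0,0,0,0]]]';python3 s.py
```

```text
time: 15.77
tcp_pos: [0.3794, 0.1391, 0.2116]
eef_rot: [0.873, 0.487, -0.013, -0.006]
ft_force: [-0.1, 0.1, -0.6]
finger_gap: 0.0598
time: 16.27
tcp_pos: [0.3741, 0.1391, 0.2028]
eef_rot: [0.68, 0.733, -0.016, -0.014]
ft_force: [1.3, -0.2, -1.0]
finger_gap: 0.0599
16.2667 [0.3741 0.1391 0.2028] zax [-0.0433 -0.0048 -0.999 ] yaw-90 (rad) 0.07434288828416524 F [ 1.2583 -0.2319 -1.0429] 0.05989054035804377
```

```bash
python3 -m handwheel '[[[-33,-9,0,-0.043,0.005,0.05],[-33,-9,20,0,0,0],[-33,-9,20,0,0,0],[0,0,0,0,0,0]]]';python3 s.py; python3 w.py w13
```

```text
time: 16.6
tcp_pos: [0.3483, 0.0384, 0.1572]
eef_rot: [0.701, 0.713, -0.001, -0.003]
ft_force: [-0.9, 0.6, -0.8]
finger_gap: 0.0598
16.6 [0.3483 0.0384 0.1572] zax [-0.0062  0.0026 -1.    ] yaw-90 (rad) 0.01648501200616126 F [-0.8978  0.5729 -0.8219] 0.059757057217955996
[0.34825198 0.03841645 0.1571544 ] [[-0.0165  0.9998 -0.0062]
 [ 0.9999  0.0165  0.0026]
 [ 0.0027 -0.0061 -1.    ]] [-0.89784913  0.57287157 -0.8219331 ] 0.059757057217955996 16.6
```

View pics/w13.png

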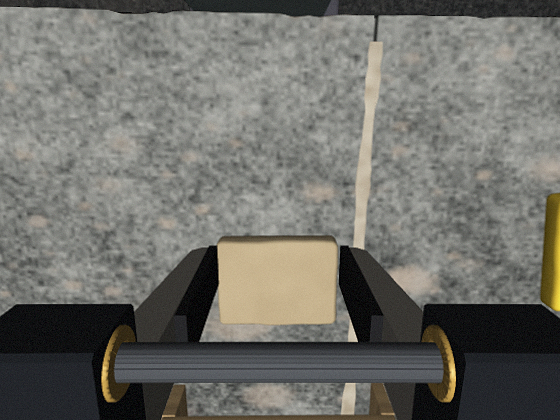

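```bash
python3 - <<'E'
from m import *
im,c=load("w13")
print(plane(c,[[220,236],[335,236]],.025),plane(c,[[220,324],[336,323]],.025))
E
python3 -m handwheel '[[[0,-2,38,0,0,-0.008],[0,-2,38,0,0,0],[0,-2,36,0,0,0],[0,-2,18,0,0,0],[0,0,0,0,0,0]]]';python3 s.py
```

```text
[[ 0.38   -0.0119  0.025 ]
 [ 0.3785  0.0865  0.025 ]] [[ 0.4648 -0.0138  0.025 ]
 [ 0.4623  0.0921  0.025 ]]
time: 17.07
tcp_pos: [0.3453, 0.0425, 0.0274]
eef_rot: [0.703, 0.711, 0.003, 0.001]
ft_force: [0.4, -0.6, 0.3]
finger_gap: 0.0599
17.0667 [0.3453 0.0425 0.0274] zax [ 0.0063  0.0035 -1.    ] yaw-90 (rad) 0.011492121855201098 F [ 0.3953 -0.6252  0.2861] 0.05986872301592471
```

```bash
python3 -m handwheel '[[[0,0,15,0.006,0,-0.012],[0,0,6,0,0,0],[0,0,0,0,0,0]]]';python3 s.py
```

```text
time: 17.32
tcp_pos: [0.3469, 0.0446, 0.0073]
eef_rot: [0.699, 0.715, 0.002, -0.001]
ft_force: [0.4, 0.1, -0.4]
finger_gap: 0.0597
17.3167 [0.3469 0.0446 0.0073] zax [ 0.0005  0.004  -1.    ] yaw-90 (rad) 0.02226866833173835 F [ 0.3906  0.0698 -0.3542] 0.05965473260290711
```

```bash
python3 -m handwheel '[[[0,14,1.5,0.002,0,0],[0,14,1.5,0.002,0,0],[0,14,1.5,0.002,0,0],[0,14,1.5,0.002,0,0],[0,14,1.5,0.002,0,0]]]';python3 s.py
```

```text
time: 17.73
tcp_pos: [0.42, 0.0484, 0.0052]
eef_rot: [0.7, 0.714, -0.002, -0.005]
ft_force: [-2.6, 0.0, 1.6]
finger_gap: 0.0599
17.7333 [0.42   0.0484 0.0052] zax [-0.0097  0.0034 -0.9999] yaw-90 (rad) 0.020126140094890443 F [-2.5727  0.0135  1.5537] 0.05985570567973057
```

```bash
python3 -m handwheel '[[[-1,14,0,-0.005,0,0],[-1,14,0,0,0,0],[-1,14,0,0,0,0],[-1,14,0,0,0,0]]]';python3 s.py;python3 w.py w14
```

```text
time: 18.07
tcp_pos: [0.481, 0.0474, 0.0101]
eef_rot: [0.701, 0.714, 0.0, -0.002]
ft_force: [-2.0, 0.6, -1.0]
finger_gap: 0.0599
18.0667 [0.481  0.0474 0.0101] zax [-0.003   0.0034 -1.    ] yaw-90 (rad) 0.01840875111623763 F [-2.0043  0.5806 -0.9687] 0.05987935206404881
[0.48097065 0.04738883 0.01010732] [[-0.0184  0.9998 -0.003 ]
 [ 0.9998  0.0184  0.0034]
 [ 0.0035 -0.003  -1.    ]] [-2.00434022  0.58056255 -0.96868637] 0.05987935206404881 18.0667
```

View pics/w14.png

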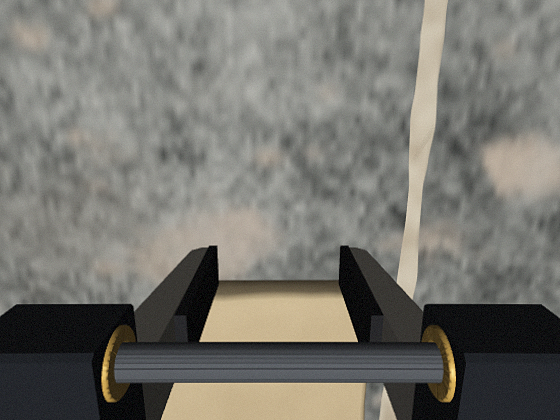

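```bash
python3 - <<'E'
from m import *
im,c=load("w14")
print(plane(c,[[220,281],[340,281]],.025))
E
python3 -m handwheel '[[[-1,12,1,0,0,-0.003],[-1,12,1,0,0,0],[-1,12,1,0,0,0],[0,6,1,0,0,0],[0,0,1,0,0,0]]]';python3 s.py;python3 w.py w15
```

```text
[[0.4829 0.0194 0.025 ]
 [0.482  0.0739 0.025 ]]
time: 18.53
tcp_pos: [0.53, 0.0464, 0.0123]
eef_rot: [0.7, 0.714, 0.002, 0.001]
ft_force: [-1.7, -0.3, 1.1]
finger_gap: 0.0597
18.5333 [0.53   0.0464 0.0123] zax [ 0.0043  0.0024 -1.    ] yaw-90 (rad) 0.019908230707102348 F [-1.7382 -0.3071  1.0838] 0.059708840077897944
[0.52999862 0.04636464 0.01234145] [[-0.0199  0.9998  0.0043]
 [ 0.9998  0.0199  0.0024]
 [ 0.0023  0.0044 -1.    ]] [-1.73820575 -0.30706532  1.08381225] 0.059708840077897944 18.5333
```

View pics/w15.png

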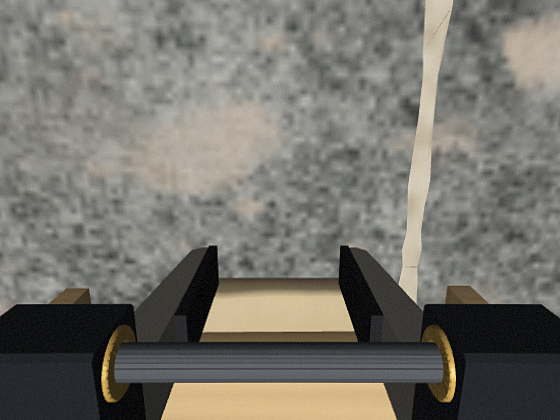

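Run:
```python
from m import *
im,c=load("w15")
print(im[270:345:2,280].tolist())
for r in (279,300,303): print(r,plane(c,[[280,r]],0),plane(c,[[280,r]],.025))
print(plane(c,[[280,333]],.052),plane(c,[[280,333]],.04), proj(c,[[.547,.045,.052],[.547,.045,.04],[.547,.045,0]]))
```

```text
[[122, 126, 120], [114, 120, 118], [111, 113, 110], [122, 128, 126], [54, 62, 69], [50, 69, 77], [56, 72, 82], [65, 84, 95], [71, 90, 105], [81, 102, 115], [101, 127, 142], [121, 151, 169], [135, 173, 192], [153, 191, 209], [153, 192, 211], [152, 190, 211], [156, 192, 211], [153, 193, 212], [155, 192, 210], [149, 187, 207], [153, 189, 208], [152, 190, 208], [156, 191, 210], [153, 186, 209], [154, 189, 209], [150, 191, 208], [154, 190, 211], [147, 185, 204], [145, 186, 206], [153, 189, 207], [158, 198, 216], [55, 75, 90], [55, 77, 93], [61, 83, 97], [69, 91, 109], [65, 96, 109], [28, 28, 29], [27, 26, 26]]
279 [[0.5438 0.0461 0.    ]] [[0.5315 0.0457 0.025 ]]
300 [[0.5563 0.0464 0.    ]] [[0.5422 0.0459 0.025 ]]
303 [[0.5581 0.0464 0.    ]] [[0.5438 0.0459 0.025 ]]
[[0.5417 0.0457 0.052 ]] [[0.5498 0.0459 0.04  ]] [[278.0958 344.5868]
 [278.0099 327.3745]
 [277.7957 284.4432]]
```

```bash
python3 -m handwheel '[[[0,4,1,0.003,0,0],[0,3,1,0.002,0,0],[0,0,2,0,0,0]]]';python3 s.py;python3 w.py w16
python3 - <<'E'
from m import *
im,c=load("w16")
g=im[260:345,280].astype(int).sum(1); d=np.diff(g); k=np.where(abs(d)>70)[0]; print([(int(i)+260,int(d[i])) for i in k])
E
```

```text
time: 18.83
tcp_pos: [0.5356, 0.0471, 0.0092]
eef_rot: [0.7, 0.714, -0.0, -0.002]
ft_force: [-0.4, -0.6, 0.1]
finger_gap: 0.0595
18.8333 [0.5356 0.0471 0.0092] zax [-0.0025  0.0023 -1.    ] yaw-90 (rad) 0.020103655435358636 F [-0.3535 -0.6257  0.0772] 0.05945093030967023
[0.53558906 0.04707322 0.00916953] [[-0.0201  0.9998 -0.0025]
 [ 0.9998  0.0201  0.0023]
 [ 0.0023 -0.0024 -1.    ]] [-0.35351368 -0.62566574  0.07724625] 0.05945093030967023 18.8333
[(280, -87), (322, -115), (323, -238), (335, 74), (336, 95), (337, 93), (340, -101), (341, -399)]
```

Run:
```python
from m import *
im,c=load("w16")
print(plane(c,[[280,280.5],[280,280.5]],0.0),plane(c,[[280,280.5]],.006),plane(c,[[280,323.5]],.04),plane(c,[[280,337]],.052))
```

```text
[[0.5486 0.0468 0.    ]
 [0.5486 0.0468 0.    ]] [[0.5456 0.0467 0.006 ]] [[0.5488 0.0465 0.04  ]] [[0.5471 0.0463 0.052 ]]
```

```bash
python3 -m handwheel '[[[0,-25,0,0,0,0],[0,-30,0,0,0,0],[0,-30,-10,0,0,0],[0,-30,-35,0,0,0],[0,-10,-38,0,0,0],[0,0,-20,-0.1,0,0],[0,0,0,-0.1,0,0],[0,0,0,-0.1,0,0]]]' ;python3 -m handwheel '[[[0,0,0,-0.1,0,0],[0,0,0,-0.1,0,0],[0,0,0,0,0,0]]]' 0;python3 s.py;python3 w.py w17
```

```text
time: 19.55
tcp_pos: [0.4127, 0.0438, 0.1119]
eef_rot: [0.691, 0.705, 0.112, 0.109]
ft_force: [-0.4, 1.0, 0.0]
finger_gap: 0.0599
time: 19.8
tcp_pos: [0.4111, 0.0444, 0.1104]
eef_rot: [0.675, 0.689, 0.187, 0.184]
ft_force: [-0.7, 0.1, -1.2]
finger_gap: 0.0775
19.8 [0.4111 0.0444 0.1104] zax [ 0.5062  0.0081 -0.8624] yaw-90 (rad) 0.01959703239276056 F [-0.6894  0.1372 -1.2195] 0.07747920020583925
[0.41112763 0.04439484 0.11040771] [[-0.0196  0.8622  0.5062]
 [ 0.9998  0.0179  0.0081]
 [-0.0021  0.5063 -0.8624]] [-0.68944915  0.13724273 -1.21948759] 0.07747920020583925 19.8
```

View pics/w17.png

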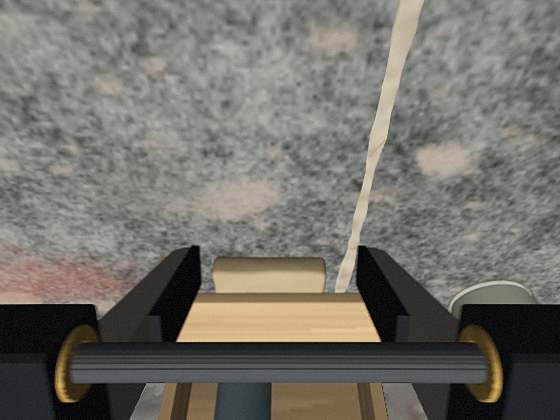

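Run:
```python
from m import *
im,c=load("w17")
for x in (230,270,310):
    g=im[240:315,x].astype(int).sum(1); d=g[2:]-g[:-2]; print(x,[(i+241,int(v)) for i,v in enumerate(d) if abs(v)>60])
print(plane(c,[[225,258],[316,258]],0.002),plane(c,[[225,293],[316,293]],.04),plane(c,[[225,303],[316,303]],.052))
print("slab sides",plane(c,[[214,270],[326,270]],.0125))
cv2.imwrite("pics/c17.png",cv2.resize(im[230:420,130:430],None,fx=2.5,fy=2.5,interpolation=2))
```

```text
230 [(271, 73), (272, 99), (273, 94), (291, -73), (292, -256), (293, -190), (301, 103), (302, 193), (303, 131)]
270 [(246, -88), (249, 61), (256, -126), (257, -166), (269, 61), (270, 98), (271, 76), (273, 76), (291, -98), (292, -260), (293, -150), (301, 98), (302, 178), (303, 138)]
310 [(244, -75), (246, 63), (256, -105), (257, -94), (259, 65), (270, 93), (271, 81), (272, 71), (273, 79), (291, -90), (292, -252), (293, -173), (301, 114), (302, 204), (303, 119)]
[[ 0.5517 -0.0058  0.002 ]
 [ 0.5499  0.0818  0.002 ]] [[ 0.5525 -0.0021  0.04  ]
 [ 0.5509  0.0792  0.04  ]] [[ 0.5491 -0.0006  0.052 ]
 [ 0.5474  0.0781  0.052 ]]
slab sides [[ 0.5568 -0.0156  0.0125]
 [ 0.5546  0.091   0.0125]]
```

View pics/c17.png

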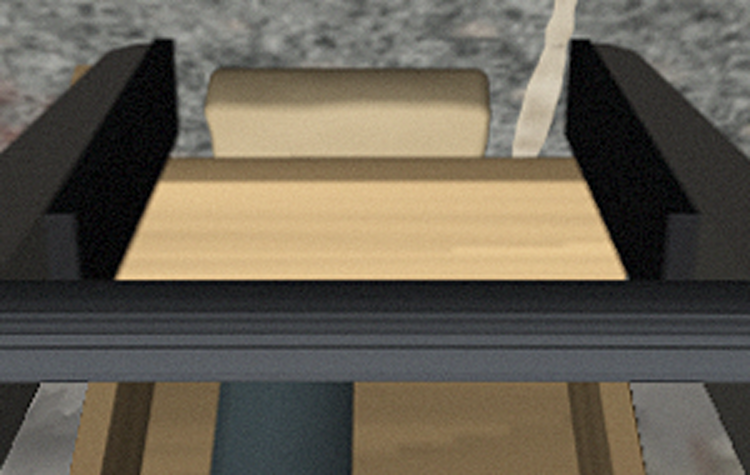

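```bash
python3 -m handwheel '[[[0,0,-35,0.1,0,0],[0,0,-35,0.1,0,0],[0,0,-35,0.1,0,0],[0,0,-20,0.1,0,0],[0,0,0,0.1,0,0],[38,0,0,0,0,0],[38,0,0,0,0,0],[0,0,0,0,0,0]]]' ;python3 -m handwheel '[[[0,0,0,0,0,0],[0,0,0,0,0,0],[0,0,0,0,0,0]]]'
python3 - <<'E'
from h import *
for n in ["scene","side"]:
    im=manip.snapshot(n)[:,:,::-1]
    cv2.imwrite(f"pics/{n}9.png",im); o=cv2.imread(f"pics/{n}0.png")
    a,b=(slice(170,340),slice(200,420)) if n=="scene" else (slice(130,290),slice(200,360))
    cv2.imwrite(f"pics/{n}9c.png",cv2.resize(np.hstack([o[a,b],im[a,b]]),None,fx=1.8 if n=="scene" else 2.4,fy=1.8 if n=="scene" else 2.4,interpolation=2))
E
```

```text
time: 20.52
tcp_pos: [0.375, 0.1167, 0.2351]
eef_rot: [0.708, 0.706, -0.009, 0.002]
ft_force: [0.9, -0.1, -0.0]
finger_gap: 0.092
time: 20.77
tcp_pos: [0.3794, 0.1171, 0.2361]
eef_rot: [0.707, 0.707, -0.012, 0.003]
ft_force: [0.3, -0.5, 0.5]
finger_gap: 0.0916
```

View pics/scene9c.png

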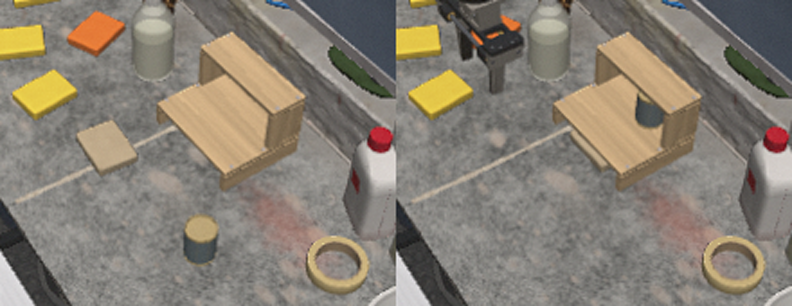

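View pics/side9c.png

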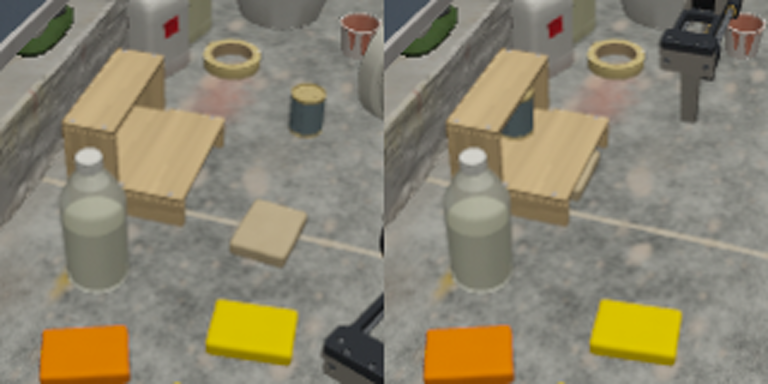

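Run:
```python
from m import *
o=[]
for n,a,b,k in [("scene",slice(220,280),slice(280,370),8),("side",slice(165,230),slice(240,310),8)]:
    im=cv2.imread(f"pics/{n}9.png"); cr=cv2.resize(im[a,b],None,fx=k,fy=k,interpolation=2)
    cr=cr[:480,:] ; cv2.imwrite(f"pics/{n}9d.png",cr)
    c=cam(n)
    for x in (.536,.541,.547,.552): print(n,x,((proj(c,[[x,-.01,.0],[x,.092,.0],[x,-.01,.025]])-[b.start,a.start])*k).round())
    print("step",((proj(c,[[.5495,-.066,.052],[.5445,.146,.052]])-[b.start,a.start])*k).round())
```

```text
scene 0.536 [[237. 376.]
 [103. 224.]
 [239. 337.]]
scene 0.541 [[247. 371.]
 [112. 219.]
 [249. 332.]]
scene 0.547 [[258. 365.]
 [124. 213.]
 [261. 326.]]
scene 0.552 [[268. 360.]
 [133. 209.]
 [271. 321.]]
step [[349. 368.]
 [ 52.  57.]]
side 0.536 [[423. 267.]
 [353. 396.]
 [424. 224.]]
side 0.541 [[413. 264.]
 [343. 394.]
 [414. 222.]]
side 0.547 [[401. 262.]
 [330. 391.]
 [402. 219.]]
side 0.552 [[391. 260.]
 [320. 389.]
 [391. 217.]]
step [[434. 107.]
 [295. 374.]]
```

View pics/scene9d.png

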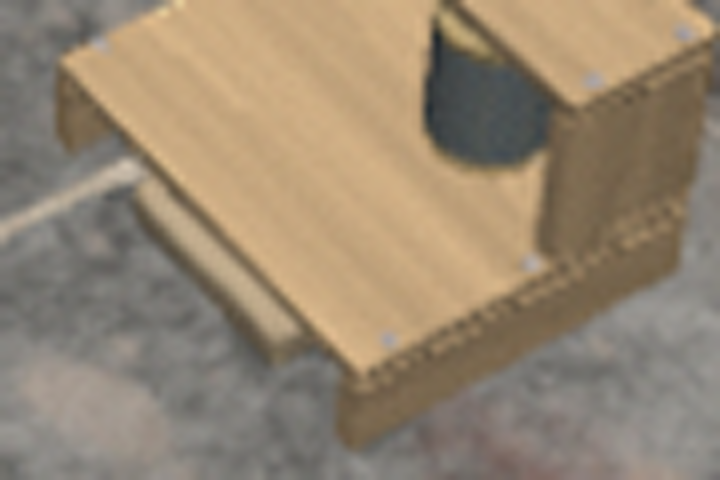

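View pics/side9d.png

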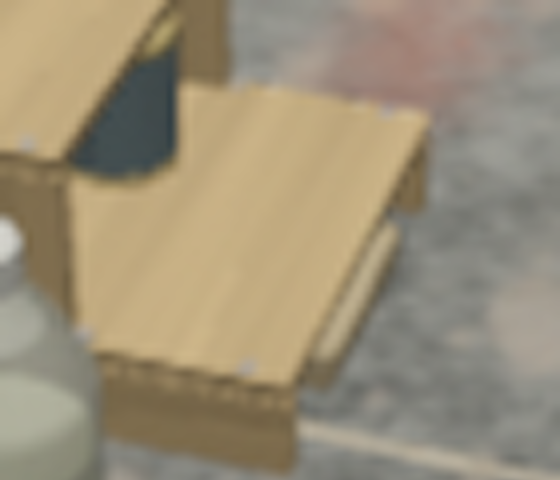

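Run:
```python
from m import *
im,c=load("w8")
print(plane(c,[[284,243],[208,242],[428,241.5]],.052))
manip.close_job()
```

```text
[[ 0.6536  0.0116  0.052 ]
 [ 0.6532 -0.0608  0.052 ]
 [ 0.6485  0.1483  0.052 ]]
the job is handed in; nothing more can be done
```

I put both things away on the rack and handed the job in at about 21 s of the 72 s allowed. The interface gives no verdict.

- **Tin:** I gripped it, stood it on the step and released it. Then I pushed it under the hood with closed fingers. In the last clear wrist view it is upright, with its front face about 0–2 mm behind the hood's edge. That puts its centre at x ≈ 0.029 m, against the required 0.0225 to 0.045 m.
- **Slab:** I slid it sideways with two fingers to line it up with the opening, then pushed it straight into the low tier. Its centre stayed low throughout. Its near side ended level with the step's edge to about 2 mm, so its centre is at x ≈ 0.04 m, against the required 0.0355 to 0.055 m. It sits within a few mm of the rack's middle and within about 0.03 rad of square.
- **Bystanders and arm:** The bottle and the tape look unmoved in the before and after pictures. The arm ended clear of everything.

**Checks that disagreed:** The scene and side cameras differed from the wrist camera by up to about 10–15 mm in y, so I used the wrist views. A rough check of the tin in the scene picture gave x ≈ 0.025 m, which is less than the wrist view but still in range. The arm also drifted a few mm and a few hundredths of a radian over each call, and I corrected that as I went.

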